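# Fit the julienne insert into the vegetable slicer

## Task

Fit the green julienne insert into the slicer: flip the spring clip up, push the insert along the bed beneath it until it is fully home against the stop, then flip the clip back down so that it presses on the insert. Leave the salt shaker and the pepper mill standing where they are.

Things in the scene. Friction and masses are not known exactly. Their poses are not given: they have to be found in the camera images.
- slicer: white vegetable slicer lying flat, 320 mm long with its bow handle, 92 mm wide over the rails; held down by suction feet, does not move. Origin: on the worktop, under the centre line, 150 mm from the open mouth end. x: the way the insert slides, from the mouth towards blade and handle; y: towards the rail that carries the clip; z up. The blade lies 30 to 60 mm ahead of the origin
- slicer_mouth (a point): open end of the flat steel bed the insert slides on: centre line, bed's top; (-150, 0, 22) mm in the slicer's frame. The bed runs level from here to the stop, 22 mm above the worktop. Its side rails are 70 mm apart inside, 11 mm thick, and stand 14 mm above the bed
- slicer_stop (a point): foot of the face of the cross bar (stop) in front of the blade, which the insert must meet: centre line, bed's top; (5, 0, 22) mm in the slicer's frame. The bar is 8 mm high, level with the top of the insert's plate
- clip (a joint): spring clip on the slicer's +y rail, rad. 0: nose down, 3 mm above the bed, barring the insert; about 0.15: nose resting on the insert; 1.25: up, clear of it. An over-centre spring drives it down below 0.6 and up above 0.6 and holds it there (5 to 8 N on the tail or on the strap tip it). Pressing the red tail down lifts the nose; pushing the raised strap to slicer -y brings it down
- clip_pin (a point): middle of the pin about which the clip rocks, parallel to the slicer's x axis: (-23, 56, 40) mm in its frame, that is 28 mm before the stop. The clip is a 16 mm wide steel strap: from the pin the nose reaches 38 mm inwards over the rail; the tail slants up and outwards. A white bracket (30 mm along x, 16 mm across, top 7 mm above the pin) holds it
- clip_tail (a point): middle of the upper face of the clip's red tail (20 x 20 mm, 5 mm thick, turns with the clip). Clip down: 22 mm outside the pin and 18 mm above it, sloping at 30 degrees, higher outside (outer edge 33 mm outside the pin, 24 mm above it); at the tipping point it is about level, 5 mm above the pin; clip up: about 24 mm outside the pin and 15 mm below it, sloping down outwards at 42 degrees
- clip_nose (a point): middle of the underside of the clip's black nose pad (16 x 8 mm). Clip down: 34 mm inside the pin and 15 mm below it. Clip up: about 25 mm inside the pin and 28 mm above it, the strap then standing nearly upright from the pin, its top 35 mm above the pin
- insert: green julienne insert, loose, about 0.12 kg, lying on the bed between the rails (2 mm play each side), short of the clip; its tail may stick out of the mouth. Plate 110 x 66 x 8 mm, small steel teeth at its head, a grip ridge along its rear edge (52 mm wide, 10 mm thick, top 17 mm above the underside). Origin: centre of its underside; x towards its head, the way it slides; z up
- insert_head (a point): middle of the lower front edge of the insert, 55 mm ahead of its origin; meets slicer_stop when fully home
- insert_tail (a point): on the flat upright rear face of the insert (the face to push): 55 mm behind its origin, 8 mm above its underside
- salt_shaker: clear salt shaker with a grey top, 44 mm diameter, 90 mm high, standing behind the slicer; origin at the centre of its foot
- pepper_mill: wooden pepper mill, 58 mm diameter, 170 mm high, standing behind the slicer; origin at the centre of its foot

How it is judged:
On the way, in this order (a step that is already met when the one before it is completed fails the run):
1. the clip is flipped up while the insert is still short of the stop (value of joint clip above 1 rad and x of insert_head in the frame of slicer below -0.02 m), for 0.2 s.
2. the insert is home against the stop, with the clip still up (value of joint clip above 1 rad and x of insert_head in the frame of slicer above 0.001 m), for 0.2 s.
At the end, for the whole second after the job is handed in: the insert lies flat on the bed, at rest, its head within 4 mm of the stop, and the clip is down with its nose resting on the insert (joint between 0.09 and 0.22 rad) (value of joint clip between 0.09 and 0.22 rad and x of insert_head in the frame of slicer above 0.001 m and z of insert_head in the frame of slicer below 0.0245 m and z of insert_tail in the frame of slicer below 0.0325 m and linear speed of insert below 0.01 m/s); the robot touches nothing.
It fails at once if the salt shaker or the pepper mill is shifted by more than 30 mm or knocked over (distance of any of salt_shaker, pepper_mill from where it was at the start of the episode above 0.03 m or angle between any of salt_shaker, pepper_mill's own z axis and vertical above 0.5 rad).
It also fails if it takes over 51 s, if anything falls off the work surface, if the arm or the gripper's body presses on something with over 40 N, if the wrist force passes 120 N, or if a joint passes its speed limit or range.

## Robot

A 6-joint arm with a two-finger parallel gripper is mounted at the origin on a cart in front of the work surface, level with it; the furniture and walls round the work are solid. World frame = base frame: x ahead of the robot, y to its left, z up, the work surface at z = 0. Lengths are in m, angles in rad, forces in N, time in s.
With the tool pointing down it reaches from about 0.25 to 0.8 m from the base axis. Payload 3.9 kg.
Tool frame: the origin (TCP) lies on the centre line of the jaws, within the pads' length; the fingertips stand 11 mm ahead of it and the grasp point (between the pads) lies 8 mm behind it; z points along the fingers, x is the direction in which the jaws open and shut, and the axes are right-handed (so a half turn about z gives the same grasp; the last joint's range is limited). The gripper opens to 85 mm and grips with 20 to 120 N. Pads are 22 mm wide; open, the fingers measure 114 mm over their backs; the gripper's body (76 mm by 85 mm) begins 54 mm behind the grasp point. The pads swing forward as they close: fully open they stand 13 mm farther back than shut.
Start: joints at [0, 0.26, -0.138, 1.173, 0, 1.571], TCP at [0.525, -0, 0.242] pointing down, gripper open.
Joint ranges: [-2.78, 2.78], [-0.83, 1.72], [-1.28, 1.37], [-1.9, 2.12], [-1.57, 1.48], [-3.14, 3.14]. Speed limits (rad/s): [2.57, 2.57, 3.14, 3.14, 3.14, 3.14].

## Interface

Orientations are given as a rotation vector (axis times angle).
In Python, from station import robot, eoat, planner, imaging, sensors gives the robot as it stands. Calls block until the motion is done:
- robot.goto(position, orientation): joint-space move of the TCP to a pose.
- robot.servo_line(position, ori=None, velocity=0.15): straight line of the TCP; ori=None keeps the orientation; velocity is the mean speed in m/s.
- robot.goto_joints(angles): joint-space move.
- eoat.set_gripper(opening, effort=None): finger opening in m; effort is the grip in N (None keeps the last); returns when the fingers have stopped.
- robot.sleep(seconds).
- planner.inverse_kinematics(position, orientation): joint angles nearest the present ones, or None.
- imaging.camera(name): name is "scene" or "side" or "wrist"; returns the picture (480x640x3 uint8, red, green, blue); there is no depth.
- imaging.camera_info(name): a dict with "mtx" (3x3 intrinsics, pixels), "rvec" (rotation vector, rad) and "tvec" (3), from world to camera coordinates, as OpenCV has them. Camera axes: x right, y down, z forward; pixel columns grow to the right and rows downward; lengths in m; the calibration is good to about 2 mm. A picture is of the moment at which its call begins: read the wrist's pose just before it. camera_info takes no time and is no camera call; for the wrist camera it gives the pose at the moment of the call.
A pose or a line that the arm cannot do raises robot.MotionError and nothing moves.
- robot.sign_off(): hands the job in, once; it reports no verdict.
Readings, each from a call of its own:
- sensors.current_time_s(): time.
- sensors.current_qpos(): joint angles.
- sensors.current_joint_vel(): joint speeds.
- sensors.current_joint_torque(): joint torques, N m.
- sensors.current_eef_pos(): TCP position.
- sensors.current_tool_rot(): TCP orientation.
- sensors.current_ft_force(): force on the tool from outside, world axes, zero at the start.
- sensors.current_ft_torque(): the same for the moment, N m.
- sensors.current_opening(): finger opening in m.
Only numpy, scipy, OpenCV 4.12 (cv2) and the standard library are available. Lean on these libraries where they do the work, as an engineer would, in place of code of your own. Each camera call takes 0.05 s, during which the arm holds its last target.

## Working session

There is one attempt and no reset: what is moved stays moved. The work goes in short steps, each a Python script; the robot and the scene stay as the last script left them, time stands still between calls to the robot, and variables do not carry over. Pictures are saved under pics/ and viewed, and the job is handed in when it is done.

```bash
mkdir -p pics; ls; python3 - <<'E'
from station import robot, eoat, planner, imaging, sensors
import cv2
for n in ("scene","side","wrist"):
    i=imaging.camera_info(n); print(n,i)
    cv2.imwrite(f"pics/{n}0.png",imaging.camera(n)[:,:,::-1])
print(sensors.current_time_s(),sensors.current_tool_rot())
E
```

```text
pics
scene {'mtx': array([[582.03497396,   0.        , 319.98287233],
       [  0.        , 582.03497396, 241.38746176],
       [  0.        ,   0.        ,   1.        ]]), 'rvec': array([ 2.25069731, -0.86918419,  0.34286292]), 'tvec': array([-0.311984  ,  0.41865735,  0.53787836])}
side {'mtx': array([[493.9971471 ,   0.        , 318.32382973],
       [  0.        , 493.9971471 , 241.73836955],
       [  0.        ,   0.        ,   1.        ]]), 'rvec': array([ 1.98127192, -0.60564674,  0.39935057]), 'tvec': array([-0.38993405,  0.26993057,  0.47740259])}
wrist {'mtx': array([[406.72729567,   0.        , 314.0641887 ],
       [  0.        , 406.72729567, 239.84897869],
       [  0.        ,   0.        ,   1.        ]]), 'rvec': array([-2.81781827e+00,  2.06248555e-04,  2.41057415e-03]), 'tvec': array([-0.5248367 , -0.04118862,  0.38079091])}
0.15 [-3.14156964e+00 -2.70186520e-05  2.39713904e-03]
```

View pics/scene0.png

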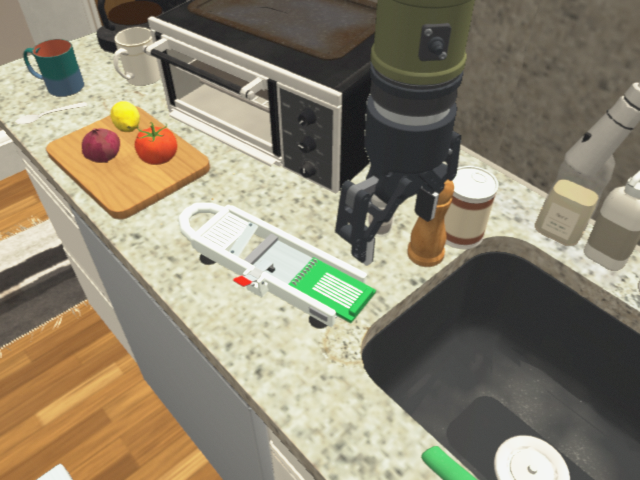

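View pics/side0.png

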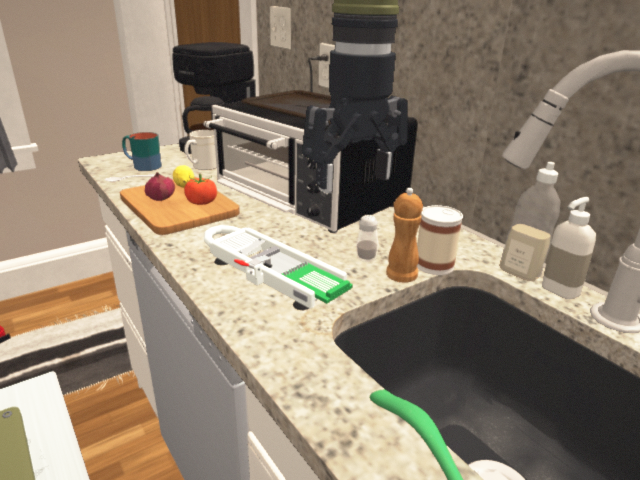

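View pics/wrist0.png

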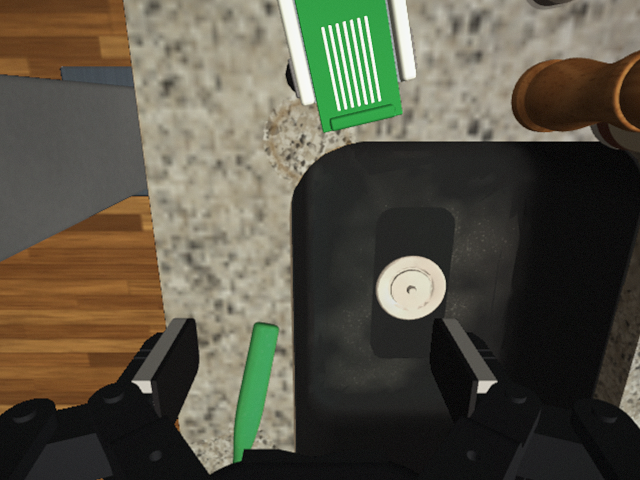

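The slicer points towards world +y with the clip on the robot's side. The scene camera shows the red tail at about (243,281) and the insert's rear edge at about (362,303). I'll enlarge these areas next.

```bash
python3 - <<'E'
import cv2
a=cv2.imread("pics/scene0.png")[190:340,165:385]; cv2.imwrite("pics/sc.png",cv2.resize(a,None,fx=3.6,fy=3.6,interpolation=2))
a=cv2.imread("pics/side0.png")[215:315,195:365]; cv2.imwrite("pics/si.png",cv2.resize(a,None,fx=4.6,fy=4.6,interpolation=2))
E
```

```text
(no output)
```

View pics/sc.png

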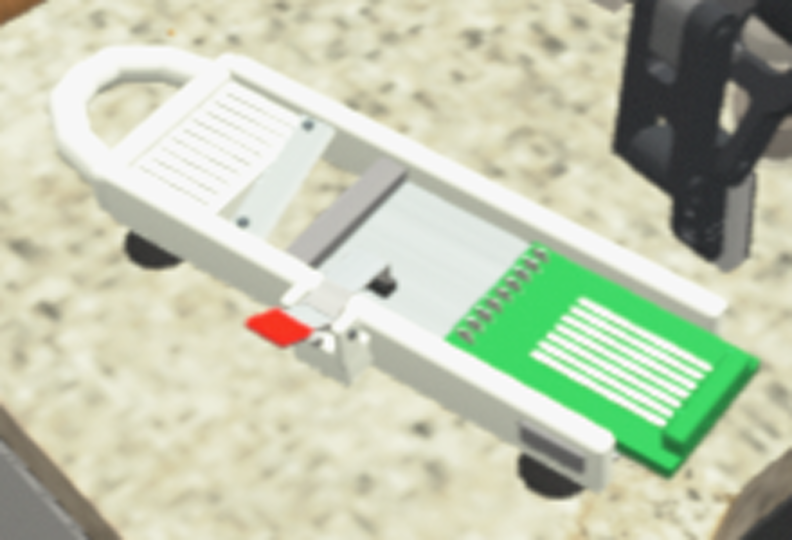

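View pics/si.png

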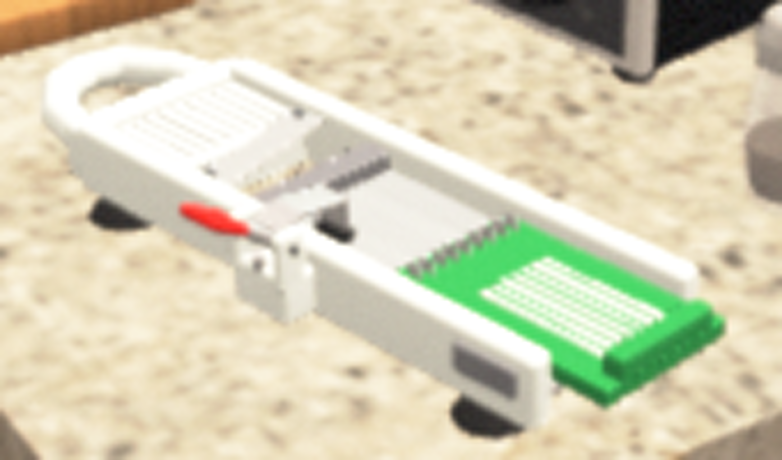

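```bash
cat > fit.py <<'E'
from station import imaging
import numpy as np, cv2
from scipy.optimize import least_squares
I={n:imaging.camera_info(n) for n in("scene","side")}
import json,os
if os.path.exists("w0.json"):
    I["wrist"]={k:np.array(v) for k,v in json.load(open("w0.json")).items()}
else:
    w=imaging.camera_info("wrist"); json.dump({k:np.array(v).tolist() for k,v in w.items()},open("w0.json","w")); I["wrist"]=w
def proj(n,P):
    i=I[n]; return cv2.projectPoints(np.array(P,float).reshape(-1,1,3),i["rvec"],i["tvec"],i["mtx"],None)[0].reshape(-1,2)
def sc(u,v): return (165+u/3.6,190+v/3.6)
def si(u,v): return (195+u/4.6,215+v/4.6)
def world(p,L):
    c,s=np.cos(p[2]),np.sin(p[2]); L=np.atleast_2d(L)/1000.
    return np.c_[p[0]+c*L[:,0]-s*L[:,1],p[1]+s*L[:,0]+c*L[:,1],L[:,2]]
if __name__=="__main__":
    obs=[("scene",(-150,40.5,36),sc(603,438)),("scene",(-150,-40.5,36),sc(720,304)),
     ("scene",(-23,78,58),sc(280,327)),
     ("scene",(5,35,30),sc(315,268)),("scene",(5,-35,30),sc(407,170)),
     ("side",(-150,40.5,36),si(545,355)),("side",(-150,-40.5,36),si(692,270)),
     ("side",(-23,78,58),si(214,218)),("side",(5,-35,30),si(390,160)),
     ("wrist",(-150,40.5,36),(308,103)),("wrist",(-150,-40.5,36),(408,79))]
    def r(p): return np.array([proj(n,world(p,L))[0]-np.array(px) for n,L,px in obs]).ravel()
    s=least_squares(r,[0.5,0.35,1.6],loss="soft_l1"); print(s.x)
    for o,e in zip(obs,s.fun.reshape(-1,2)): print(o[0],o[1],e.round(1))
    P=s.x; json.dump(P.tolist(),open("slicer.json","w"))
    # insert: x of tail, y offset, yaw
    ob2=[("scene",(-55,33,30),sc(675,468)),("scene",(-55,-33,30),sc(757,358)),("side",(-55,33,30),si(607,393)),("side",(-55,-33,30),si(722,315)),("wrist",(-55,33,30),(325,131)),("wrist",(-55,-33,30),(401,115)),
     ("scene",(52,33,30),sc(450,342)),("scene",(52,-33,30),sc(540,245))]
    def r2(q): return np.array([proj(n,world(P,[ (q[0]*1000+np.cos(q[2])*L[0]-np.sin(q[2])*L[1]), q[1]*1000+np.sin(q[2])*L[0]+np.cos(q[2])*L[1],L[2]]))[0]-np.array(px) for n,L,px in ob2]).ravel()
    t=least_squares(r2,[-0.12,0,0],loss="soft_l1"); print("insert",t.x); print(t.fun.reshape(-1,2).round(1))
E
python3 fit.py
```

```text
[0.52402218 0.23568731 1.80653579]
scene (-150, 40.5, 36) [1.5 0.6]
scene (-150, -40.5, 36) [-0.1  0.1]
scene (-23, 78, 58) [-0.3 -1.8]
scene (5, 35, 30) [-4.2 -0.1]
scene (5, -35, 30) [-1.1 -1.1]
side (-150, 40.5, 36) [-0.3 -0.7]
side (-150, -40.5, 36) [-0.3 -1.2]
side (-23, 78, 58) [ 0.5 -2. ]
side (5, -35, 30) [-0.7 -2.8]
wrist (-150, 40.5, 36) [-0.8  2.4]
wrist (-150, -40.5, 36) [1.  0.5]
insert [-0.11954533  0.00081471 -0.00927388]
[[-1.2  0. ]
 [ 1.2 -0.7]
 [ 0.1 -1.5]
 [ 1.3 -0.6]
 [-3.3  2.8]
 [ 0.6 -0.2]
 [-1.7  0.1]
 [-0.1 -1.2]]
```

```bash
python3 - <<'E'
from fit import *
from station import planner,sensors
P=json.load(open("slicer.json"))
def ray(n,px,z):
    i=I[n];R=cv2.Rodrigues(i["rvec"])[0];C=-R.T@i["tvec"];d=R.T@np.linalg.inv(i["mtx"])@[*px,1];return C+d*(z-C[2])/d[2]
print("mill",ray("scene",(427,262),0),ray("side",(403,279),0),"salt",ray("side",(367,257),0))
i=I["wrist"];R=cv2.Rodrigues(i["rvec"])[0];print("wristcam",-R.T@i["tvec"])
from scipy.spatial.transform import Rotation as Ro
for y in (P[2],P[2]-np.pi):
  o=(Ro.from_euler("z",y)*Ro.from_rotvec([np.pi,0,0])).as_rotvec()
  for L in [(-23,82,120),(-23,82,50),(-205,0,40),(-119,0,40),(-23,40,66)]:
    w=world(P,L)[0]; q=planner.inverse_kinematics(w,o); print(L,w.round(3),None if q is None else np.round(q,2))
E
```

```text
mill [0.71062705 0.07264002 0.        ] [0.71141551 0.07132709 0.        ] salt [0.70886713 0.16998585 0.        ]
wristcam [0.52554091 0.08188084 0.37335309]
(-23, 82, 120) [0.45  0.194 0.12 ] [ 0.41  0.29 -0.44  0.84 -0.    0.17]
(-23, 82, 50) [0.45  0.194 0.05 ] [ 0.41  0.37 -0.54  0.66 -0.    0.17]
(-205, 0, 40) [0.572 0.036 0.04 ] [ 0.06  0.5  -0.34  0.73 -0.   -0.17]
(-119, 0, 40) [0.552 0.12  0.04 ] [ 0.21  0.48 -0.36  0.72 -0.   -0.02]
(-23, 40, 66) [0.491 0.204 0.066] [ 0.39  0.41 -0.42  0.75 -0.    0.16]
(-23, 82, 120) [0.45  0.194 0.12 ] [ 0.41  0.29 -0.44  0.84  0.   -2.97]
(-23, 82, 50) [0.45  0.194 0.05 ] [ 0.41  0.37 -0.54  0.66  0.   -2.97]
(-205, 0, 40) [0.572 0.036 0.04 ] [ 0.06  0.5  -0.34  0.73  0.    2.97]
(-119, 0, 40) [0.552 0.12  0.04 ] [ 0.21  0.48 -0.36  0.72  0.    3.12]
(-23, 40, 66) [0.491 0.204 0.066] [ 0.39  0.41 -0.42  0.75  0.   -2.98]
```

```bash
cat > h.py <<'E'
from fit import *
from station import robot, eoat, planner, imaging, sensors
from scipy.spatial.transform import Rotation as Ro
P=json.load(open("slicer.json"))
O=(Ro.from_euler("z",P[2])*Ro.from_rotvec([np.pi,0,0])).as_rotvec()
def W(x,y,z): return world(P,(x,y,z))[0]   # TCP mm in slicer frame
def F():  # force in slicer frame
    f=np.array(sensors.current_ft_force()); c,s=np.cos(P[2]),np.sin(P[2])
    return np.round([c*f[0]+s*f[1],-s*f[0]+c*f[1],f[2]],1)
def L():
    p=np.array(sensors.current_eef_pos())-[P[0],P[1],0]; c,s=np.cos(P[2]),np.sin(P[2])
    return np.round(1000*np.array([c*p[0]+s*p[1],-s*p[0]+c*p[1],p[2]]),1)
def snap(n,f):
    i=imaging.camera_info(n); im=imaging.camera(n); cv2.imwrite(f"pics/{f}.png",im[:,:,::-1]); return i
E
python3 - <<'E'
from h import *
eoat.set_gripper(0.0)
robot.goto(W(-60,-45,230),O)
i=snap("wrist","w1"); json.dump({k:np.array(v).tolist() for k,v in i.items()},open("w1.json","w"))
print(sensors.current_time_s(),L(),F(),sensors.current_opening())
E
```

```text
2.3083 [-60.5 -44.8 230.1] [ 0.6 -0.8 -0.6] -0.00016718031019665936
```

View pics/w1.png

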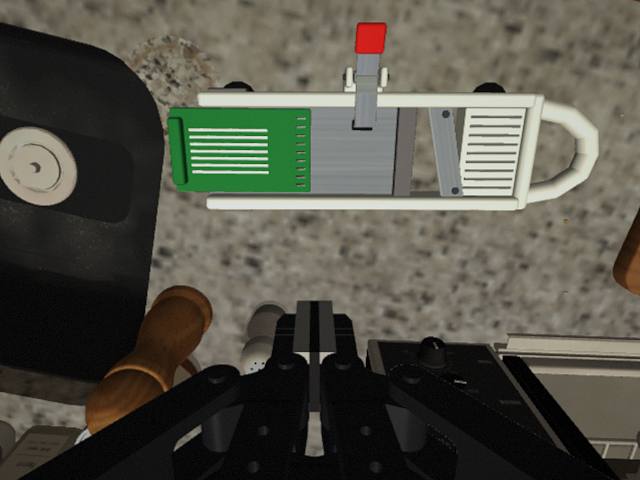

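The whole slicer is in view. The rail ends are at (200,100) and (208,203), the tail at (371,37), the stop foot at x≈394, the insert's head at x≈311 and its rear edge at x≈171. Next I'll refit with this picture.

```bash
python3 - <<'E'
from fit import *
I["w1"]={k:np.array(v) for k,v in json.load(open("w1.json")).items()}
P0=json.load(open("slicer.json"))
obs=[("w1",(-150,40.5,36),(200,100)),("w1",(-150,-40.5,36),(208,203)),("w1",(-23,78,58),(371,37)),("w1",(5,35,22),(395,107)),("w1",(5,-35,22),(393,194)),("w1",(-23,34,25),(362,124)),
("w1",(-114,0,22),(240,400))][:6]
for n,L,px in obs: print(L,px,proj(n,world(P0,L))[0].round(1))
sc_=[("scene",(-150,40.5,36),sc(603,438)),("scene",(-150,-40.5,36),sc(720,304)),("scene",(-23,78,58),sc(280,327)),("side",(-150,40.5,36),si(545,355)),("side",(-150,-40.5,36),si(692,270)),("side",(-23,78,58),si(214,218))]
for name,oo in(("w",obs),("all",obs+sc_)):
    r=lambda p:np.array([proj(n,world(p,L))[0]-np.array(px) for n,L,px in oo]).ravel()
    s=least_squares(r,P0,loss="soft_l1");print(name,s.x,s.fun.reshape(-1,2).round(1).tolist())
json.dump(s.x.tolist(),open("slicer.json","w"));P=s.x
for x in(-174.5,-178,-171): print(x,proj("w1",world(P,[(x,33,30),(x,-33,30)])).round(1).tolist())
for x in(-64.5,-61,-68): print(x,proj("w1",world(P,[(x,33,30),(x,-33,30)])).round(1).tolist())
E
```

```text
(-150, 40.5, 36) (200, 100) [195.7  97.5]
(-150, -40.5, 36) (208, 203) [205.  202.3]
(-23, 78, 58) (371, 37) [369.5  38. ]
(5, 35, 22) (395, 107) [396.7 104.8]
(5, -35, 22) (393, 194) [391.5 191.9]
(-23, 34, 25) (362, 124) [361.8 106.2]
w [0.52519889 0.23722578 1.80743975] [[-2.5, -0.2], [-1.3, 1.2], [0.1, 3.4], [3.1, -0.2], [-0.1, -0.4], [1.2, -15.7]]
all [0.52501795 0.23690259 1.80592109] [[-2.9, -0.8], [-1.8, 0.7], [-0.1, 3.0], [2.8, -0.5], [-0.5, -0.6], [0.9, -16.1], [1.4, -0.3], [-0.2, -0.6], [-0.3, -2.7], [-0.3, -1.3], [-0.3, -1.6], [0.7, -2.4]]
-174.5 [[168.6, 109.5], [177.7, 193.1]]
-178 [[164.1, 109.5], [173.5, 193.1]]
-171 [[173.1, 109.5], [181.9, 193.1]]
-64.5 [[310.2, 109.4], [310.5, 193.1]]
-61 [[314.7, 109.4], [314.7, 193.0]]
-68 [[305.7, 109.4], [306.3, 193.1]]
```

The nose residual was my own error: the nose is at y=22, not 34. Everything else agrees to about 2 mm. Now I'll press the tail.

```bash
python3 - <<'E'
from h import *
robot.goto(W(-23,83,110),O)
robot.servo_line(W(-23,83,80),velocity=0.1); print(L(),F())
for z in range(76,46,-4):
    robot.servo_line(W(-23,83,z),velocity=0.08); print(z,L(),F())
print(sensors.current_time_s())
E
```

```text
[-23.1  81.7  80.4] [-0.  -1.1  0.6]
76 [-23.   82.6  76.3] [ 0.8 -0.6  0.5]
72 [-22.9  83.   72.3] [0.  1.9 6.1]
68 [-22.8  84.4  67.9] [1.5 3.7 5.3]
64 [-23.   83.   64.1] [0.6 0.9 3.7]
60 [-22.9  82.4  60.1] [0.6 0.7 1.5]
56 [-23.   82.7  55.8] [-0.3 -0.5  0.6]
52 [-23.2  83.3  51.6] [-0.3  0.5  0.7]
48 [-23.1  83.3  47.6] [ 0.1 -1.   0.2]
5.5
```

```bash
python3 - <<'E'
from h import *
robot.servo_line(W(-23,90,110),velocity=0.15)
robot.goto(W(-215,0,130),O)
a=imaging.camera("scene")[:,:,::-1]; cv2.imwrite("pics/s2.png",cv2.resize(a[190:340,165:385],None,fx=3.6,fy=3.6))
snap("wrist","w2")
print(sensors.current_time_s(),L(),F())
E
```

```text
7.025 [-213.2    1.1  129.3] [-0.7  0.8 -0.3]
```

View pics/s2.png

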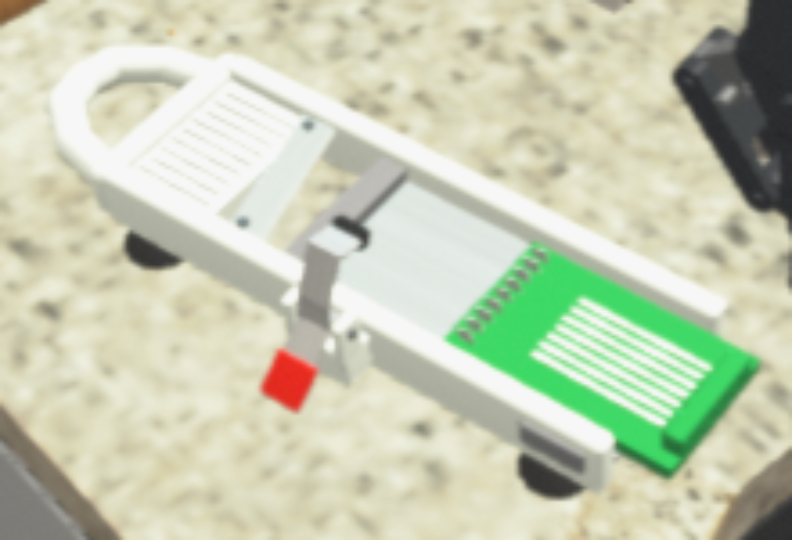

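View pics/w2.png

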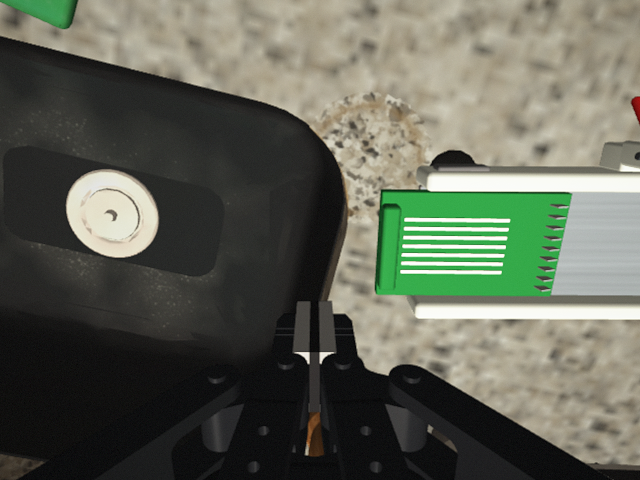

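The clip is up, with the strap upright at (320,270) in the crop and the tail low at (290,380). The insert hasn't moved, so I'll push it now.

```bash
python3 - <<'E'
from h import *
robot.servo_line(W(-212,0,38),velocity=0.15); print(L(),F())
x=-200; c=None
robot.servo_line(W(x,0,38),velocity=0.08); print(L(),F())
while x<-140:
    x+=10; robot.servo_line(W(x,0,38),velocity=0.06); print(x,L(),F())
    if abs(F()[0])>12: break
print(sensors.current_time_s())
snap("wrist","w3")
E
```

```text
[-211.6   -0.5   38.6] [ 0.4 -1.   0.1]
[-199.4   -0.5   38.8] [-0.4 -0.5  0.2]
-190 [-1.896e+02  1.000e-01  3.800e+01] [-0.1 -0.2  0.4]
-180 [-1.796e+02  1.000e-01  3.800e+01] [ 0.3 -0.4  0.1]
-170 [-1.695e+02  1.000e-01  3.800e+01] [ 0.2 -0.   0. ]
-160 [-159.5    0.    38. ] [-0.4  0.2  0.8]
-150 [-149.5    0.    38. ] [ 0.7 -0.8  0.4]
-140 [-139.5    0.    38. ] [ 0.6  0.6 -0.7]
9.9917
```

View pics/w3.png

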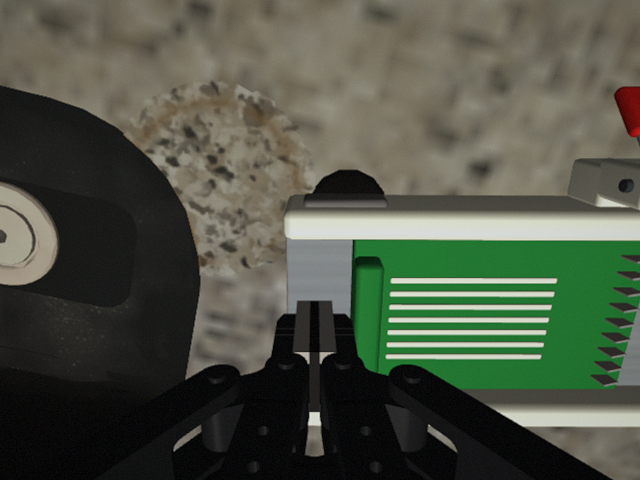

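The insert is sliding inside the rails and the force is low. I'll go on to the stop.

```bash
python3 - <<'E'
from h import *
robot.servo_line(W(-125,0,38),velocity=0.06); print(L(),F())
x=-125
while x<-95:
    x+=1; robot.servo_line(W(x,0,38),velocity=0.04); f=F(); print(x,L()[0],f)
    if f[0]<-6: break
robot.sleep(0.3);print(F())
print(sensors.current_time_s())
snap("wrist","w4");a=imaging.camera("scene")[:,:,::-1]; cv2.imwrite("pics/s4.png",cv2.resize(a[190:340,165:385],None,fx=3.6,fy=3.6))
E
```

```text
[-1.244e+02  1.000e-01  3.800e+01] [ 0.6 -0.3  0.2]
-124 -124.0 [-0.2 -0.6  0.4]
-123 -123.1 [0.6 0.2 0.2]
-122 -122.1 [ 0.1  0.8 -0.4]
-121 -121.0 [-0.2 -1.2  0.5]
-120 -119.9 [ 0.3 -0.1  0.4]
-119 -119.2 [-2.1  0.7 -0. ]
-118 -118.9 [-4.8 -0.2  0.3]
-117 -118.8 [-7.8  0.8 -0. ]
[-7.8  0.4 -0.2]
12.7417
```

View pics/w4.png

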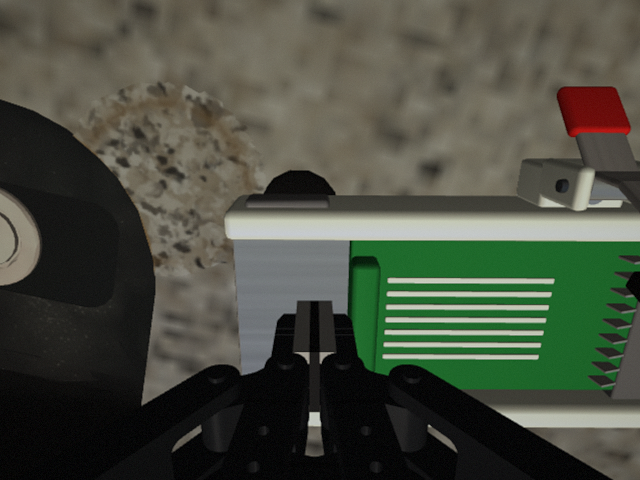

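View pics/s4.png

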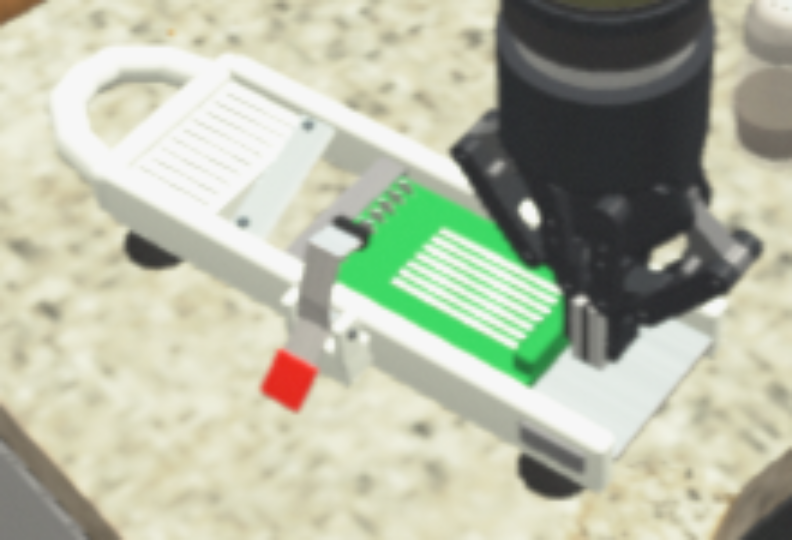

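It is home: the force builds at the expected x and the teeth touch the bar. I'll press a little harder to be sure, then flip the clip down.

```bash
python3 - <<'E'
from h import *
robot.servo_line(W(-115,0,38),velocity=0.04); robot.sleep(0.4); print(L(),F())
robot.servo_line(W(-135,0,38),velocity=0.1)
robot.servo_line(W(-135,0,130),velocity=0.2)
robot.goto(W(-23,92,130),O)
robot.servo_line(W(-23,92,67),velocity=0.15); print(L(),F())
y=92
while y>36:
    y-=4; robot.servo_line(W(-23,y,67),velocity=0.06); f=F(); print(y,L(),f)
print(sensors.current_time_s())
E
```

```text
[-118.6    0.2   38.1] [-11.9  -0.5   0.3]
[-23.5  91.3  66.9] [-0.1 -1.1  0.1]
88 [-22.9  86.4  68. ] [ 0.9 -0.   0.5]
84 [-22.9  83.4  67.4] [-1.2  0.3 -0.4]
80 [-23.   79.6  67. ] [-0.6  0.4  0. ]
76 [-23.   75.6  67. ] [-0.4  0.3 -0.3]
72 [-23.   71.6  67. ] [ 0.9  0.7 -0. ]
68 [-23.1  69.4  66.6] [0.3 4.1 0.9]
64 [-23.2  66.9  66.6] [0.  7.8 5.7]
60 [-23.2  62.7  66.3] [-0.4  5.1  0.3]
56 [-23.   55.8  66.9] [-0.2  0.7  0.2]
52 [-22.9  50.2  67.4] [ 0.5 -1.2 -0. ]
48 [-22.9  47.2  67.1] [ 0.2 -0.4 -0.6]
44 [-23.   43.6  67. ] [-0.4  0.2 -0.8]
40 [-23.   39.6  67. ] [-0.2  0.1 -1.1]
36 [-23.   35.6  67. ] [-0.3  0.3 -0.3]
19.15
```

```bash
python3 - <<'E'
from h import *
robot.servo_line(W(-23,34,130),velocity=0.15)
robot.goto(W(-60,-45,230),O)
i=snap("wrist","w5"); snap("side","si5");a=imaging.camera("scene")[:,:,::-1]; cv2.imwrite("pics/s5.png",cv2.resize(a[190:340,165:385],None,fx=3.6,fy=3.6))
I["w5"]=i
for x in(5,1): print(x,proj("w5",world(P,[(x,33,30),(x,-33,30)])).round(1).tolist())
for x in(-105,-109): print(x,proj("w5",world(P,[(x,33,30),(x,-33,30)])).round(1).tolist())
print(sensors.current_time_s(),L(),F())
E
```

```text
5 [[398.5, 109.4], [393.3, 193.5]]
1 [[393.3, 109.4], [388.5, 193.5]]
-105 [[256.2, 109.5], [259.9, 193.6]]
-109 [[251.1, 109.6], [255.0, 193.6]]
20.4583 [-59.7 -42.8 227.6] [ 0.1  0.5 -0.3]
```

View pics/w5.png

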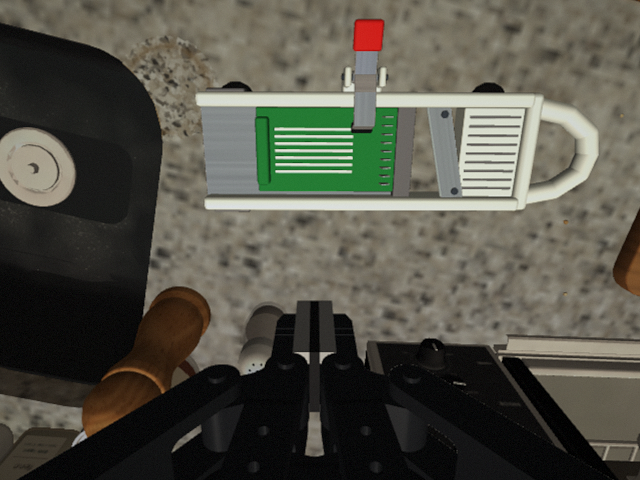

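View pics/s5.png

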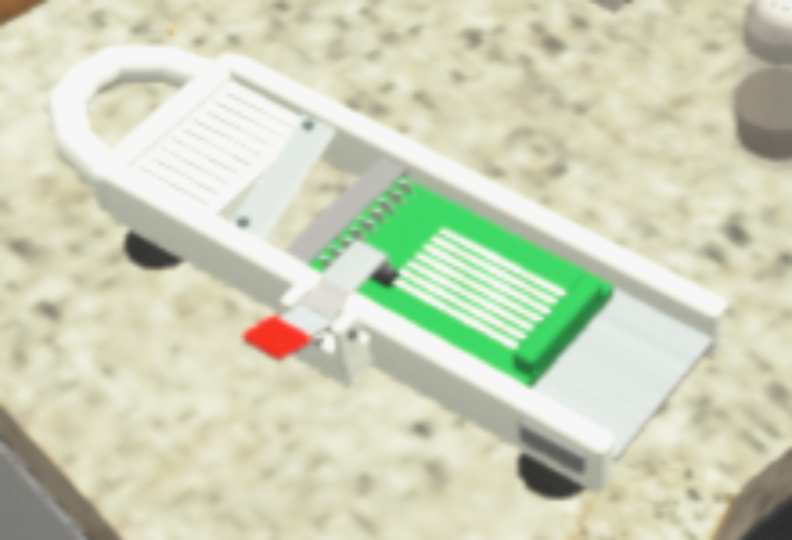

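View pics/si5.png

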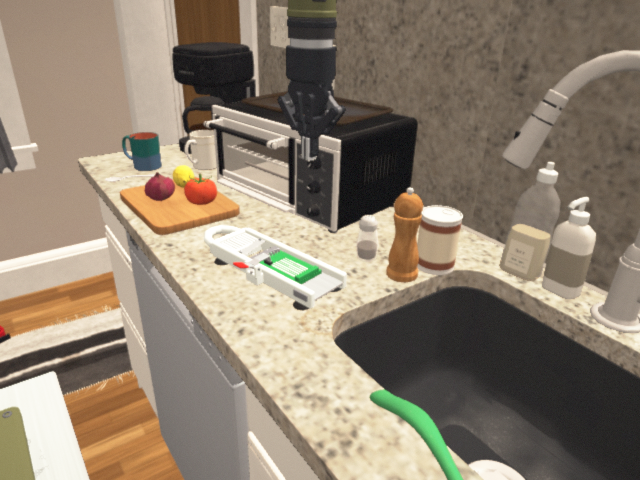

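The insert's head edge, at x≈396 in the wrist picture, touches the bar with no bed showing between them. The nose rests on the insert, and the shaker and mill are at the same pixels as before. I'll hand in.

```bash
python3 - <<'E'
from station import robot, sensors
robot.sleep(0.3); print(sensors.current_time_s()); robot.sign_off()
E
```

```text
20.7583
the job is handed in; nothing more can be done
```

I fitted the julienne insert and handed the job in at about 20.8 s of the 51 s allowed. With the gripper closed, I pressed the red tail down until the clip flipped up. I then pushed the insert along the bed to the stop, pressing it there with about 12 N, and pushed the strap over so the clip snapped down.

**Last checks:**
- **Insert:** the final pictures show its head against the stop bar with no gap. The force came on about where my measurements put the stop.
- **Clip:** the nose rests on the insert. I judged this by eye, because the clip angle can't be read directly.
- **Shaker and mill:** both are still standing where they were in the side picture.
- **Robot:** the arm is clear of everything, and the wrist force reads near zero.

**Disagreements:** the position fit was good to about 2 mm. One point was far off because I had entered the nose position wrongly (y = 34 instead of 22 mm), and I did not rerun the fit without it. The fit gave that point little weight, and the moves landed where planned.

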